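# Make up the nozzle kit and the hose kit for the pouch filler

### The job

Make up the two service kits for the pouch filler from the stock lying on the bench: in the three-pocket tray the spare nozzle lies in the long pocket, one star knob in the square pocket and the larger check weight stands in the round well; in the two-pocket tray the elbow fitting lies in the L-shaped pocket and the other star knob in the square one. Everything sits down on the floor of its pocket, right side up; the small weight and the tee fitting are not part of these kits, so leave them where they are.

Things in the scene. Friction and masses are not known exactly. Their poses are not given: they have to be found in the camera images.
- nozzle: spare filling nozzle, bright metal with a tan end, on its side: 70 mm long along its y, 16 mm high. Hexagon, 20 mm wide, to grip across x, at y +1 to +17 mm; thin tube (9 mm dia.) to y -35, thicker end (12 mm dia.) to y +35, axes 8 mm above the underside. Origin: centre of the underside; z up, lies level on the hexagon. Loose in the stock, any yaw, 50 g
- knob_a: spare star knob, one of two alike (either may go to either tray): black lobed body 32 x 31 mm, 14 mm high, flats 32 mm apart across its y axis; on top a round tan hub 12 mm across, 6 mm high, axis at x 0, y +1 mm; 20 mm high in all. Origin: centre of the underside, z up. Loose in the stock, hub up, any yaw, 20 g; take by hub or body
- knob_b: spare star knob, one of two alike (either may go to either tray): black lobed body 32 x 31 mm, 14 mm high, flats 32 mm apart across its y axis; on top a round tan hub 12 mm across, 6 mm high, axis at x 0, y +1 mm; 20 mm high in all. Origin: centre of the underside, z up. Loose in the stock, hub up, any yaw, 20 g; take by hub or body
- weight_large: the larger of two tan bottle-shaped check weights: body 32 mm diameter, 26 mm high, on top a round knob 20 mm across from z 26 to 34 mm to take it by. Origin: centre of the underside, z up. Loose, stands upright in the stock, 0.2 kg
- elbow: elbow hose fitting, tan with a blue end, L-shaped from above, 32 x 34 mm, 18 mm high. Block x -16 to +2, y -1 to +17 mm; round arms (14 mm dia., axes 9 mm up) from it to y -17 at x -7, and to x +16 at y +8. Origin: centre of its outline, on the underside. Loose in the stock, any yaw, 40 g. Can be gripped over block and arm: 32 mm along x at y 8, or 34 mm along y at x -7
- nozzle_tray: the larger kit tray, 132 (x) by 124 (y) mm. Aluminium with grey plastic insert, wire handles out 16 mm at both x ends; fixed; yaw within 0.3; trays may swap places. Origin: centre of underside. Insert top z 15, rim z 16, pocket floors z 8 mm. Pockets (mm): long (nozzle) 36 (x) by 88 (y), centre (-36, 0); square (knob) 48 by 48, centre (32, 30); round well (weight) 48 dia., centre (32, -30)
- hose_tray: the smaller kit tray, 126 (x) by 66 (y) mm. Aluminium with grey plastic insert, wire handles out 16 mm at both x ends; fixed; yaw within 0.3; trays may swap places. Origin: centre of underside. Insert top z 15, rim z 16, pocket floors z 8 mm. Pockets (mm): L-shaped (elbow) 48 by 50, centre (-30, 0), its corner at +x -y filled 15 by 19: elbow axes go along tray axes; square (knob) 48, centre (30, 0)
- weight_small: the smaller tan check weight, 24 mm diameter, 26 mm high; not needed, stays where it is. Origin: centre of the underside. Loose, stands behind the stock
- tee: grey tee fitting: block 16 x 34 mm, 16 mm high, with a short dark side port (29 mm over all in x); not needed, stays where it is. Origin: centre of its outline, on the underside. Loose, lies behind the stock at any yaw
- shelf_corner (a point): front corner of the filler's jug shelf, which overhangs the back of the bench: a level plate whose underside is at about z 0.31 m, spreading from this corner backwards (edges run to +x +y and to +x -y, 0.3 and 0.23 m long). A hazard to keep arm and wrist clear of, not a target; fixed, the same in every start

How it is judged:
By the outcome, as a careful person would: the job done as asked, in the order asked, and still so for the second after the job is handed in, with the robot touching nothing.
It also fails if it takes over 120 s, if anything falls off the work surface, if the arm or the gripper's body presses on something with over 40 N, if the wrist force passes 120 N, or if a joint passes its speed limit or range.

### The arm

A 6-joint arm with a two-finger parallel gripper is mounted at the origin on a cart in front of the work surface, level with it; the furniture and walls round the work are solid. World frame = base frame: x ahead of the robot, y to its left, z up, the work surface at z = 0. Lengths are in m, angles in rad, forces in N, time in s.
With the tool pointing down it reaches from about 0.375 to 0.9 m from the base axis. Payload 3.1 kg.
Tool frame: the origin (TCP) lies between the finger pads; the fingertips stand robot.tip_extent ahead of it and the grasp point (between the pads) lies 3 mm ahead of it (robot.tip_extent is the distance from the TCP to the fingertips, in m); z points along the fingers, x is the direction in which the jaws open and shut, and the axes are right-handed (so a half turn about z gives the same grasp; the last joint's range is limited). The gripper opens to 87 mm and grips with 3 to 60 N. Pads are 19 mm wide; open, the fingers measure 117 mm over their backs; the gripper's body (75 mm by 190 mm) begins 51 mm behind the grasp point.
Start: joints at [1.028, 0.527, 1.433, -0, 1.181, -0.178], TCP at [0.223, 0.584, 0.223] pointing down, gripper open.
Joint ranges: [-3.08, 3.08], [-0.75, 2.2], [0.22, 2.44], [-1.43, 4.57], [0, 2.65], [-2.85, 2.85]. Speed limits (rad/s): [2.79, 2.79, 3.14, 3.14, 3.14, 3.14].

### API

Orientations are given as a unit quaternion [x, y, z, w].
In Python, from rig import robot, cams gives the robot as it stands.
- The arm moves only by the tool carry_out, never from a script. Its argument "steps" is a list of rows, each a list of 3 entries, a list of its own where there are three numbers: the shift along the world's x, y, z in cm, then the turn about the world's z in degrees, then the closure, from 0 (fully open) to 1 (shut). In form: [[[dx, dy, dz], spin, fingers], ...]. A call has 1 to 10 rows; each row shifts and turns the pose as measured when the row begins; what a row does not reach is not made up. A row lasts 1/10 s, in which the tool goes at most 50 mm and 8.59 degrees, less where a joint would pass 70% of its speed; a pose out of reach is approached as far as the arm can. A call with a gripper value outside its range is refused whole. The fingers move at their own pace and stop on an object; "squeeze" is the grip in N (left out, the last holds). Time passes only in rows, so rows that do not move let the fingers close. It gives the time, the measured TCP pose, the force and the opening at its end, in the units of the state.
- robot.get_obs(): the state, without advancing time (a new reading comes with each control period).
- cams.camera(name): name is "scene" or "top" or "wrist"; returns a dict with "pixels" (480x640x3 uint8, red, green, blue), "fx", "fy", "cx", "cy" (pixels), "k1" (the pictures are not rectified: a ray, as slopes to the right and down, at radius r is drawn at 1 + k1 r^2 times it, then the intrinsics apply), "eye" and "rotation" of the camera in the world. Camera axes: x right, y up, looking along -z (the intrinsics and any distortion apply to the point x, -y, -z); pixel columns grow to the right and rows downward; lengths in m; the calibration is good to about 2 mm. A picture is of the moment at which its call begins. There is no depth.
- robot.hand_in(): hands the job in, once; it reports no verdict.
The state is a dict: "time": time; "q": joint angles; "joint_velocities": joint speeds; "joint_torque": joint torques, N m; "position": TCP position; "tool_rot": TCP orientation; "ft_force": force on the tool from outside, world axes, zero at the start; "moment": the same for the moment, N m; "grip_width": finger opening in m.
Only numpy, scipy, OpenCV 4.12 (cv2) and the standard library are available. Lean on these libraries where they do the work, as an engineer would, in place of code of your own. Each camera call takes 0.05 s, during which the arm holds its last target. There are 200 camera calls.

## Working session

There is one attempt and no reset: what is moved stays moved. The work goes in short steps, Python scripts to look and compute and a tool call to move; the robot and the scene stay as the last step left them, time stands still between calls to the robot, and variables do not carry over. Pictures are saved under pics/ and viewed, about 12 in all and at most 16, crops included, and the job is handed in when it is done.

Besides the shell and the picture viewer there is one more tool, called after "Request:" as name(argument=value, ...) on one line, values as JSON. carry_out: Moves the arm, as the interface text tells. Its arguments: {"type":"object","properties":{"steps":{"type":"array"},"squeeze":{"type":"number"}},"required":["steps"]}

```bash
mkdir -p pics; ls
python3 - <<'E'
from rig import robot,cams
import cv2
for n in("scene","top"):
    c=cams.camera(n); cv2.imwrite(f"pics/{n}0.png",c["pixels"][:,:,::-1]); print(n,{k:v for k,v in c.items() if k!="pixels"})
print(robot.get_obs(),robot.tip_extent)
E
```

```text
pics
scene {'fx': 600.5645845041793, 'fy': 600.5645845041793, 'cx': 309.44214508261894, 'cy': 247.97899228672276, 'k1': -0.02030039686658003, 'eye': array([-0.33829229, -0.68988597,  0.6741524 ]), 'rotation': array([ 0.45387554, -0.2680379 , -0.41908603,  0.73926962])}
top {'fx': 496.7154543079763, 'fy': 496.7154543079763, 'cx': 318.0948825801586, 'cy': 240.74168034061736, 'k1': -0.0642888558321101, 'eye': array([ 0.32574334, -0.20882297,  1.15131387]), 'rotation': array([ 0.0600091 , -0.0608234 , -0.69884367,  0.71015276])}
{'time': 0.1, 'q': array([ 1.02748746e+00,  5.28372678e-01,  1.43378266e+00, -1.63463107e-07,
        1.18140001e+00, -1.78480249e-01]), 'joint_velocities': array([-0.00033049, -0.00039585, -0.0024325 , -0.00066669,  0.00030216,
        0.00024343]), 'joint_torque': array([ 9.57651264e-05, -4.40984881e+01, -1.77149159e+01,  6.34481013e-02,
        5.32611029e-02, -6.21454410e-05]), 'position': array([0.22260546, 0.58330297, 0.22176711]), 'tool_rot': array([ 8.23646719e-01,  5.67102388e-01, -8.94212014e-04,  4.04253552e-04]), 'ft_force': array([-0.40720399, -0.19095658, -0.33228003]), 'moment': array([-0.01529539,  0.02220748,  0.01627532]), 'grip_width': 0.08702030173376481} 0.022
```

View pics/top0.png

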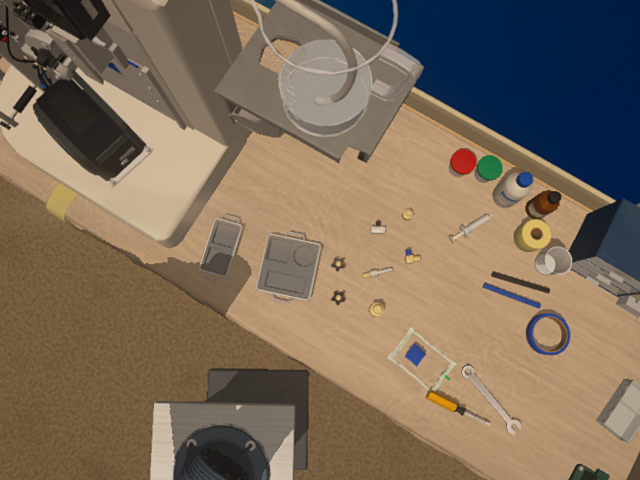

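View pics/scene0.png

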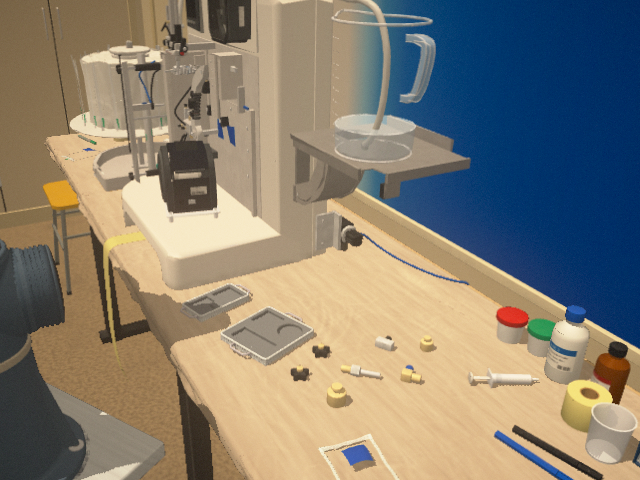

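The top view shows the hose tray around (221,247), the nozzle tray at (289,266), knobs at (338,264) and (338,297), the nozzle at (378,272), the large weight at (377,309), the elbow at (412,256), the tee at (378,228) and the small weight at (408,214). Next I'll enlarge the view to measure them.

```bash
cat > h.py <<'E'
import numpy as np, cv2
from scipy.spatial.transform import Rotation as R
from rig import robot,cams
def K(c): return np.array([[c["fx"],0,c["cx"]],[0,c["fy"],c["cy"]],[0,0,1.]]),np.array([c["k1"],0,0,0,0.])
F=np.diag([1,-1,-1.])
def ray(c,uv):
    k,d=K(c); n=cv2.undistortPoints(np.float64(uv).reshape(-1,1,2),k,d)[:,0]
    return (np.c_[n,np.ones(len(n))]@F)@R.from_quat(c["rotation"]).as_matrix().T
def world(c,uv,z):
    r=ray(c,uv); return c["eye"]+r*((z-c["eye"][2])/r[:,2])[:,None]
def pix(c,P):
    k,d=K(c); M=F@R.from_quat(c["rotation"]).as_matrix().T
    return cv2.projectPoints(np.float64(P).reshape(-1,1,3),cv2.Rodrigues(M)[0],-M@c["eye"],k,d)[0][:,0]
def crop(c,u0,v0,w,h,s,name):
    im=cv2.resize(c["pixels"][v0:v0+h,u0:u0+w,::-1],None,fx=s,fy=s,interpolation=cv2.INTER_CUBIC)
    for u in range((u0+9)//10*10,u0+w,10): cv2.line(im,(int((u-u0+.5)*s),0),(int((u-u0+.5)*s),6 if u%50 else 14),(0,0,255),1)
    for v in range((v0+9)//10*10,v0+h,10): cv2.line(im,(0,int((v-v0+.5)*s)),(6 if v%50 else 14,int((v-v0+.5)*s)),(0,0,255),1)
    cv2.imwrite(f"pics/{name}.png",im)
E
python3 - <<'E'
from h import *
c=cams.camera("top")
crop(c,195,205,132,100,6,"topL"); crop(c,322,200,110,124,4.8,"topR")
print(world(c,[(221,247),(289,266),(338,264),(338,297),(378,272),(377,309),(412,256)],.01).round(3))
c=cams.camera("scene"); crop(c,175,280,270,130,2.95,"sc")
E
```

```text
[[ 0.504  0.018  0.01 ]
 [ 0.463 -0.142  0.01 ]
 [ 0.469 -0.255  0.01 ]
 [ 0.393 -0.256  0.01 ]
 [ 0.452 -0.348  0.01 ]
 [ 0.367 -0.346  0.01 ]
 [ 0.49  -0.428  0.01 ]]
```

View pics/topL.png

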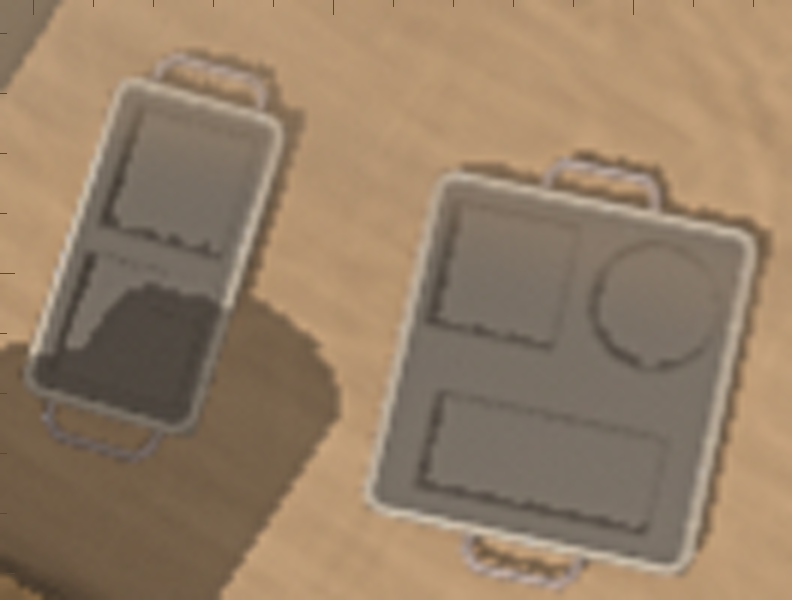

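View pics/topR.png

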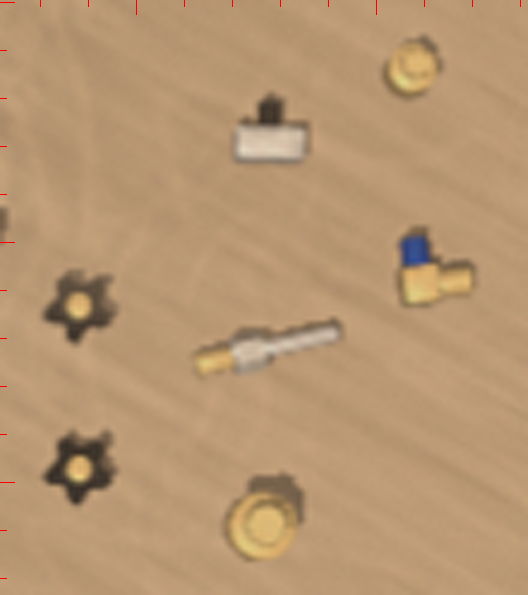

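Left crop: both trays have their +x side up and tilted to the right, with corners readable. Right crop: hubs at crop (78,305) and (78,468), nozzle from (338,328) to (200,365), elbow block at (420,285) with its blue arm up and tan arm right, weight knob at (266,524).

```bash
cat >> h.py <<'E'
def rect(W,c):  # tray corners TL(+x+y),TR(+x-y),BR,BL
    x=(W[0]+W[1]-W[2]-W[3])[:2]; y=(W[0]+W[3]-W[1]-W[2])[:2]
    return W.mean(0)[:2],np.arctan2(x[1],x[0]),np.arctan2(-y[0],y[1]),np.hypot(*x)/2,np.hypot(*y)/2
E
python3 - <<'E'
from h import *
c=cams.camera("top")
L=lambda p:np.float64(p)/6+[195,205]-.5
Rr=lambda p:np.float64(p)/4.8+[322,200]-.5
for n,p in(("hose",[(117,77),(284,120),(192,434),(24,384)]),("nozt",[(436,170),(758,238),(690,577),(364,507)])):
    print(n,*rect(world(c,L(p),.016),c))
print("hubs",world(c,Rr([(78,305),(78,468)]),.02).round(4))
n=world(c,Rr([(338,328),(200,365)]),.008);print("noz",n.round(4),n.mean(0),np.hypot(*(n[1]-n[0])[:2]),np.arctan2(*(-(n[1]-n[0])[:2]*[1,-1])))
print("wt",world(c,Rr([(266,524)]),.034),world(c,Rr([(262,525)]),.026))
e=world(c,Rr([(415,230),(475,278)]),.009);b=world(c,Rr([(420,284)]),.018);print("elb",e,b)
s=cams.camera("scene")
print("scene pred", pix(s,np.r_[world(c,Rr([(78,305),(78,468)]),.02),n,e,world(c,Rr([(266,524)]),.034),world(c,L([(117,77),(284,120),(192,434),(24,384),(436,170),(758,238),(690,577),(364,507)]),.016)]).round(1).tolist())
E
```

```text
hose [0.5045115  0.01819702] -0.24058794170296632 -0.2536958764485425 0.12571839846002522 0.06812805224603252
nozt [ 0.4609099  -0.14066587] -0.17773486301782518 -0.1940576431023543 0.13288571101117994 0.12731635547547462
hubs [[ 0.47   -0.2545  0.02  ]
 [ 0.3924 -0.2552  0.02  ]]
noz [[ 0.4623 -0.3807  0.008 ]
 [ 0.4434 -0.314   0.008 ]] [ 0.4528699  -0.34735099  0.008     ] 0.06937531557138961 0.27643585795521664
wt [[ 0.3668731  -0.34248322  0.034     ]] [[ 0.36667541 -0.34155955  0.026     ]]
elb [[ 0.51071968 -0.4185721   0.009     ]
 [ 0.48760393 -0.44747382  0.009     ]] [[ 0.48300944 -0.41895391  0.018     ]]
scene pred [[321.4, 344.4], [300.1, 366.6], [381.6, 374.2], [343.0, 367.6], [412.0, 366.2], [422.7, 378.5], [337.5, 385.2], [229.4, 281.7], [249.7, 293.0], [201.6, 315.6], [182.4, 302.5], [268.1, 304.8], [314.7, 328.5], [266.9, 359.5], [220.0, 332.1]]
```

View pics/sc.png

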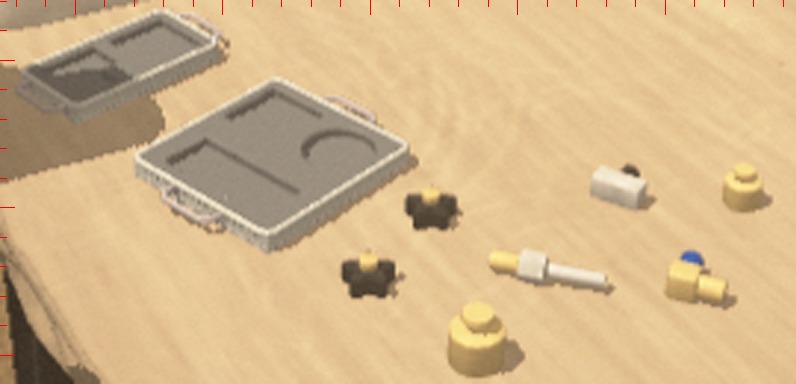

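Scene crop: hub tops at full-image (320.6,343.9) and (299.9,366.6), and the weight knob at (336.9,384). These agree with the predictions to about 1 px, so the two calibrations match. I'll work out the hazard points before moving.

Run:
```python
from h import *
c=cams.camera("top");s=cams.camera("scene")
print("shelf",world(c,[(345,157)],.31),world(s,[(388,180)],.31))
print("machine edge z.08",world(c,[(0,150),(60,195),(165,240),(130,180),(90,130),(40,100)],.08).round(3))
print("box z.25",world(c,[(35,100),(105,175),(148,150)],.25).round(3))
print(world(s,[(175,285),(165,262),(125,205)],0.0).round(3))
```

```text
shelf [[ 0.62265721 -0.25398139  0.31      ]] [[ 0.6079057  -0.30489645  0.31      ]]
machine edge z.08 [[0.713 0.536 0.08 ]
 [0.606 0.377 0.08 ]
 [0.507 0.128 0.08 ]
 [0.643 0.218 0.08 ]
 [0.762 0.324 0.08 ]
 [0.838 0.454 0.08 ]]
box z.25 [[0.757 0.359 0.25 ]
 [0.602 0.2   0.25 ]
 [0.653 0.121 0.25 ]]
[[0.52  0.148 0.   ]
 [0.591 0.242 0.   ]
 [0.797 0.587 0.   ]]
```

Request:
carry_out(steps=[[[1.7,-4.2,0],0,0],[[1.7,-4.2,0],0,0],[[1.7,-4.2,0],0,0],[[1.7,-4.2,0],0,0],[[1.7,-4.2,0],-8,0],[[1.7,-4.2,0],-8,0],[[1.7,-4.2,0],-8,0],[[1.7,-4.2,0],-8,0]], squeeze=20)

```text
time: 1.2
position: [0.3611, 0.2427, 0.2236]
tool_rot: [0.949, 0.314, 0.005, -0.0]
ft_force: [0.9, 0.6, 0.2]
grip_width: 0.0874
```

Request:
carry_out(steps=[[[1.2,-4.85,0],-7,0],[[1.2,-4.85,0],-7,0],[[1.2,-4.85,0],-7,0],[[1.2,-4.85,0],0,0],[[1.2,-4.85,0],0,0],[[0.2,-4.5,0],0,0],[[0,-4.5,0],0,0],[[0,0,0],0,0]])

```text
time: 2.0
position: [0.428, -0.1011, 0.2273]
tool_rot: [0.992, 0.123, 0.013, 0.005]
ft_force: [0.9, 1.1, 0.3]
grip_width: 0.0871
```

Run:
```python
from h import *
c=cams.camera("wrist"); cv2.imwrite("pics/w1.png",c["pixels"][:,:,::-1]); print(c["eye"],robot.get_obs()["position"],c["fx"],c["k1"])
```

```text
[ 0.40371663 -0.02181276  0.38738172] [ 0.4269761  -0.09848999  0.22697452] 379.8716561907397 -0.06004989027808455
```

View pics/w1.png

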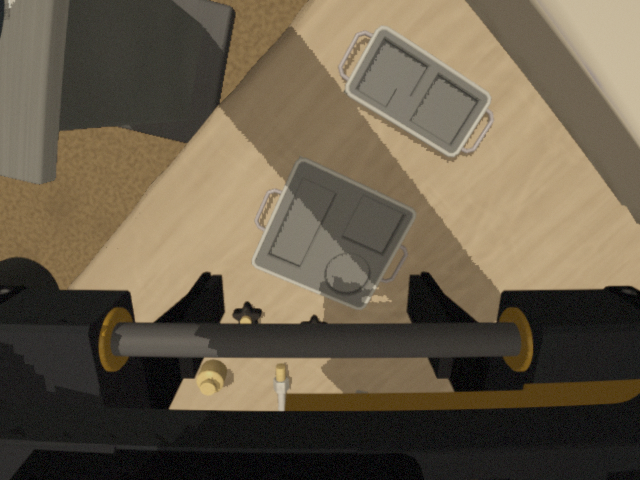

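The wrist view shows both trays. Hose corners are at (492,100), (455,158), (344,92) and (381,25); nozzle tray corners are at (416,212), (362,310), (252,266) and (301,157).

Run:
```python
from h import *
c=cams.camera("wrist")
for p in([(492,100),(455,158),(344,92),(381,25)],[(416,212),(362,310),(252,266),(301,157)]): print(*rect(world(c,p,.016),c))
o=robot.get_obs();print(o["position"],o["tool_rot"])
```

```text
[0.50241385 0.0223574 ] -0.2646117927102989 -0.2615309428861964 0.12649293467234093 0.06466403491053725
[ 0.46002365 -0.13447005] -0.18853829999289848 -0.18695447301135268 0.12949339753255 0.12374669600736803
[ 0.42613117 -0.09631307  0.22668296] [0.99213257 0.1246483  0.01141349 0.00234574]
```

Request:
carry_out(steps=[[[0.4,-4.0,-1.0],0,0],[[0.4,-4.0,-1.0],1.5,0],[[0.4,-4.0,-1.0],0,0],[[0.4,-4.0,-2],0,0],[[0.4,-4.0,-2],0,0],[[0.4,-3.0,-2],0,0],[[0,0,0],0,0],[[0,0,0],0,0]])

```text
time: 2.9
position: [0.453, -0.3176, 0.1339]
tool_rot: [0.989, 0.149, 0.012, -0.001]
ft_force: [0.4, 0.1, -0.5]
grip_width: 0.087
```

Run:
```python
from h import *
c=cams.camera("wrist"); cv2.imwrite("pics/w2.png",c["pixels"][:,:,::-1]); 
o=robot.get_obs();print(o["position"],o["tool_rot"],c["eye"],c["rotation"])
print(pix(c,[o["position"]+R.from_quat(o["tool_rot"]).apply([0,0,d]) for d in(.003,.022)]))
```

```text
[ 0.45309468 -0.31743246  0.13407247] [ 9.88752313e-01  1.49084069e-01  1.19216635e-02 -8.23380133e-04] [ 0.42536802 -0.24128386  0.29492265] [-0.14391475 -0.03385031  0.14490441  0.97833809]
[[315.83355564 293.22711127]
 [315.76613585 277.03977942]]
```

View pics/w2.png

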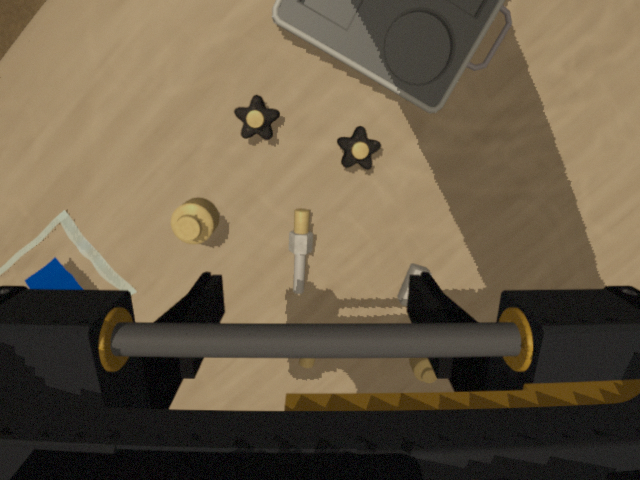

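The wrist view shows the nozzle from (303,208) to (300,292) with its hexagon at (301,242), hubs at (255,119) and (360,150), and the weight knob at (188,228).

Run:
```python
from h import *
c=cams.camera("wrist")
n=world(c,[(303,208),(300,293)],.008);d=n[0]-n[1];print(n,n.mean(0),np.hypot(*d[:2]),np.arctan2(-d[0],d[1]))
print("hex",world(c,[(301,242)],.012));print("hubs",world(c,[(255,119),(360,150)],.02));print("wt",world(c,[(188,228)],.034))
```

```text
[[ 0.44320737 -0.3077864   0.008     ]
 [ 0.46148505 -0.37811732  0.008     ]] [ 0.45234621 -0.34295186  0.008     ] 0.07266713086957435 0.25425667829050685
hex [[ 0.44926756 -0.33360025  0.012     ]]
hubs [[ 0.39225041 -0.25353458  0.02      ]
 [ 0.46931402 -0.25236274  0.02      ]]
wt [[ 0.36690542 -0.33945796  0.034     ]]
```

Request:
carry_out(steps=[[[-0.3,-1.9,-2.0],-1.8,0],[[0,0,-3.0],0,0],[[0,0,-3.0],0,0],[[0,0,0],0,0],[[0,0,0],0,0]])

```text
time: 3.5
position: [0.4538, -0.3298, 0.0595]
tool_rot: [0.99, 0.138, 0.015, 0.003]
ft_force: [-0.5, -0.5, 0.6]
grip_width: 0.087
```

Request:
carry_out(steps=[[[-0.4,-0.7,-1.5],0,0],[[-0.1,-0.2,-1.0],0,0],[[0,0,0],0,0],[[0,0,0],0,0]])

```text
time: 3.9
position: [0.4506, -0.34, 0.0371]
tool_rot: [0.99, 0.14, 0.017, 0.006]
ft_force: [-0.3, -0.6, 0.4]
grip_width: 0.087
```

Request:
carry_out(steps=[[[0,0.3,-0.9],0,0],[[0,0,0],0,0.3]])

```text
time: 4.1
position: [0.4507, -0.3373, 0.0281]
tool_rot: [0.99, 0.139, 0.017, 0.006]
ft_force: [0.2, -0.7, -0.3]
grip_width: 0.0841
```

Request:
carry_out(steps=[[[0,0,0],0,0.6],[[0,0,0],0,0.8],[[0,0,0],0,1],[[0,0,0],0,1],[[0,0,0],0,1],[[0,0,0],0,1]], squeeze=20)

```text
time: 4.7
position: [0.4511, -0.3374, 0.0284]
tool_rot: [0.99, 0.139, 0.017, 0.006]
ft_force: [-0.2, -0.5, 1.0]
grip_width: 0.0388
```

Request:
carry_out(steps=[[[0,0,0],0,1],[[0,0,0],0,1],[[0,0,0],0,1],[[0,0,0],0,1]])

```text
time: 5.1
position: [0.4511, -0.3374, 0.0285]
tool_rot: [0.99, 0.139, 0.017, 0.006]
ft_force: [-0.5, -0.3, 0.5]
grip_width: 0.0069
```

Request:
carry_out(steps=[[[0,0,0.1],0,0],[[0,0,2.0],0,0],[[0,0,3],0,0],[[0,0,3],0,0],[[-0.5,-3,2],0,0],[[0,0,0],0,0]])

```text
time: 5.7
position: [0.4452, -0.3666, 0.1323]
tool_rot: [0.99, 0.14, 0.016, 0.005]
ft_force: [0.1, -0.5, 0.1]
grip_width: 0.0471
```

```bash
python3 - <<'E'
from h import *
c=cams.camera("wrist"); crop(c,170,180,270,120,2.9,"w3")
o=robot.get_obs();print(o["position"],o["tool_rot"])
c=cams.camera("scene"); crop(c,330,330,120,70,5,"s3")
E
python3 -c "
import cv2,numpy as np
a=cv2.imread('pics/w3.png');b=cv2.imread('pics/s3.png');b=cv2.resize(b,(400,233));o=np.zeros((a.shape[0]+233,a.shape[1],3),np.uint8);o[:a.shape[0]]=a;o[a.shape[0]:,:400]=b;cv2.imwrite('pics/j3.png',o)"
```

```text
[ 0.44399912 -0.36317396  0.13072495] [0.99000506 0.14022075 0.01496738 0.00202536]
```

View pics/j3.png

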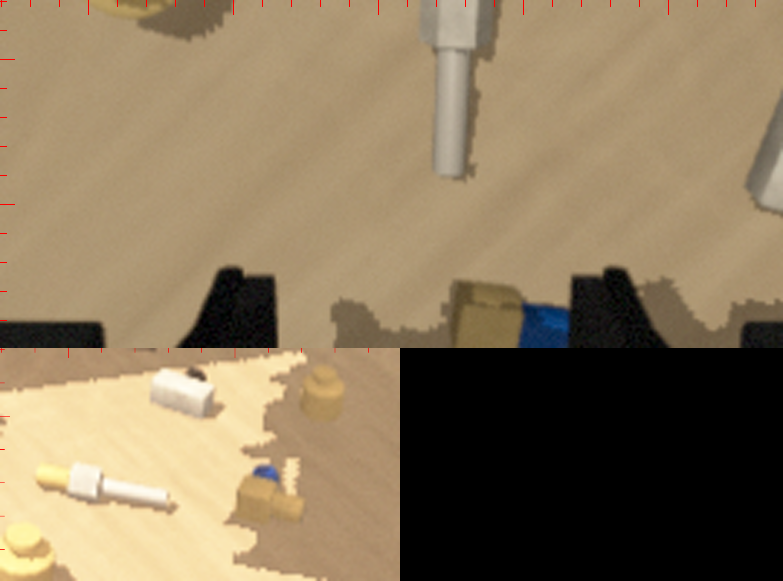

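The nozzle still lies flat where it was. The fingers closed at full pace to 6.9 mm without stopping, so I'll check whether it shifted at all.

Run:
```python
from h import *
c=cams.camera("wrist"); o=robot.get_obs(); print(o["position"],o["tool_rot"],o["grip_width"])
W=lambda p:np.float64(p)/2.9+[170,180]-.5
print("thin end",world(c,W([(450,177)]),.008),"hex/tube step",world(c,W([(455,48)]),.010),"axis",world(c,W([(455,100)]),.008))
s=cams.camera("scene"); S=lambda p:np.float64(p)*1.5/5+[330,330]-.5
a=pix(s,[[.4432,-.311,.008],[.4619,-.379,.008],[.4502,-.3363,.016]]);print("pred scene",(a+.5-[330,330])/.3+[0,348])
```

```text
[ 0.44260964 -0.36022642  0.12838028] [ 9.89958316e-01  1.40729023e-01  1.33113553e-02 -8.26617014e-04] 0.059163060861542195
thin end [[ 0.45692655 -0.37108197  0.008     ]] hex/tube step [[ 0.44787195 -0.33632065  0.01      ]] axis [[ 0.45209701 -0.35012417  0.008     ]]
pred scene [[ 39.76535259 473.46884374]
 [170.28557625 496.44196012]
 [ 88.68658275 469.7940167 ]]
```

Request:
carry_out(steps=[[[0.8,2.3,-2.0],0,0],[[0,0,-3.0],0,0],[[0,0,-3.0],0,0],[[0,0,-1.5],0,0],[[0,0,0],0,0.4]])

```text
time: 6.4
position: [0.4485, -0.3294, 0.0258]
tool_rot: [0.99, 0.142, 0.01, -0.006]
ft_force: [0.2, -0.0, -0.8]
grip_width: 0.0835
```

Run:
```python
from h import *
s=cams.camera("scene"); crop(s,300,320,130,90,6,"s4")
o=robot.get_obs(); print(o["position"],o["tool_rot"],o["grip_width"],o["ft_force"])
r=R.from_quat(o["tool_rot"])
for z in (.003,.022):
  print(z,[((pix(s,[o["position"]+r.apply([x,0,z])])[0]-[300,320]+.5)*6).round() for x in(-.0435,0,.0435)])
```

```text
[ 0.44856795 -0.3295262   0.02651819] [ 0.98976505  0.14221037  0.01059438 -0.00539536] 0.08061810414572526 [ 0.21706285  1.02955189 -0.71525383]
0.003 [array([290., 347.]), array([318., 254.]), array([344., 167.])]
0.022 [array([287., 399.]), array([315., 305.]), array([340., 217.])]
```

View pics/s4.png

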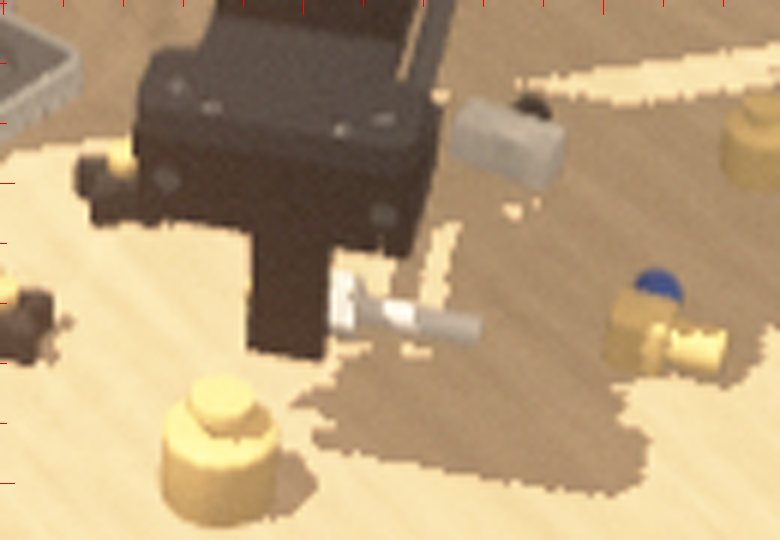

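The fingertip bottom appears at crop rows ~345–358, but I predicted ~399. That puts the tips only ~3 mm ahead of the TCP, not 22 mm, and the finger spacing in the wrist view (185 px) agrees. The fingers must have closed above the nozzle, so I'll probe downwards carefully and watch the force.

Request:
carry_out(steps=[[[0.2,-0.6,0],0,0.4],[[0,0,-0.3],0,0.4],[[0,0,-0.3],0,0.4],[[0,0,-0.2],0,0.4],[[0,0,0],0,0.4]])

```text
time: 6.95
position: [0.4521, -0.3371, 0.0204]
tool_rot: [0.99, 0.142, 0.012, -0.003]
ft_force: [0.2, 0.2, 1.1]
grip_width: 0.0533
```

Request:
carry_out(steps=[[[0,0,-0.3],0,0.4],[[0,0,-0.2],0,0.4],[[0,0,0],0,0.4]])

```text
time: 7.25
position: [0.4523, -0.3374, 0.0157]
tool_rot: [0.99, 0.142, 0.012, -0.003]
ft_force: [0.7, -0.2, 0.7]
grip_width: 0.0525
```

Request:
carry_out(steps=[[[0,0,-0.3],0,0.4],[[0,0,-0.2],0,0.4],[[0,0,0],0,0.4]])

```text
time: 7.55
position: [0.4522, -0.3374, 0.0102]
tool_rot: [0.99, 0.142, 0.012, -0.003]
ft_force: [0.1, -0.2, 0.4]
grip_width: 0.0524
```

Request:
carry_out(steps=[[[0,0,-0.2],0,0.4],[[0,0,-0.15],0,0.4],[[0,0,-0.1],0,0.4]])

```text
time: 7.85
position: [0.4523, -0.3374, 0.0053]
tool_rot: [0.99, 0.142, 0.012, -0.003]
ft_force: [-0.8, 0.1, 0.2]
grip_width: 0.0526
```

Run:
```python
from h import *
s=cams.camera("scene"); crop(s,300,320,130,90,6,"s5")
o=robot.get_obs(); print(o["position"],o["grip_width"],o["ft_force"],robot.tip_extent)
```

```text
[ 0.45216945 -0.33728045  0.00520244] 0.05230923241019436 [-0.55083815  0.38375946 -0.80059919] 0.022
```

View pics/s5.png

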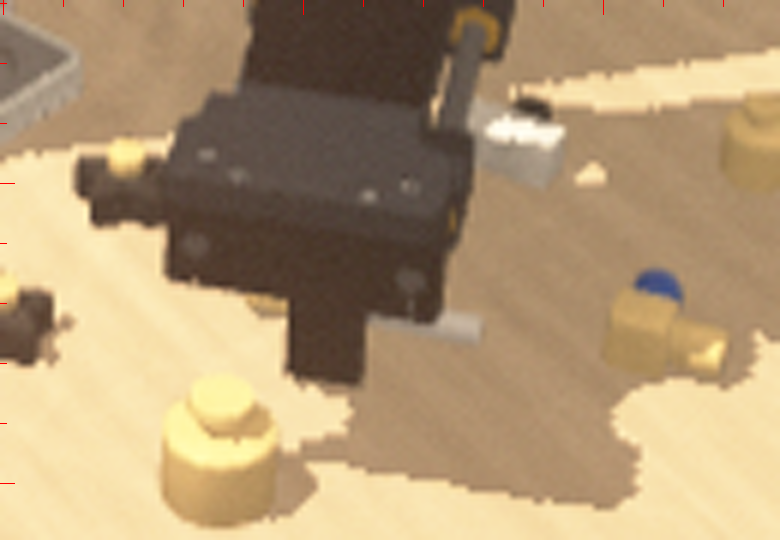

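Run:
```python
from h import *
s=cams.camera("scene"); o=robot.get_obs(); r=R.from_quat(o["tool_rot"])
for x in(-.041,-.026):
  for y in(-.0095,.0095):
    p=o["position"]+r.apply([x,y,0])
    print(x,y,[(z,((pix(s,[[p[0],p[1],z]])[0]-[300,320]+.5)*6).round().tolist()) for z in(0,.01,.02)])
```

```text
-0.041 -0.0095 [(0, [286.0, 401.0]), (0.01, [287.0, 374.0]), (0.02, [289.0, 346.0])]
-0.041 0.0095 [(0, [351.0, 412.0]), (0.01, [353.0, 385.0]), (0.02, [354.0, 357.0])]
-0.026 -0.0095 [(0, [295.0, 369.0]), (0.01, [297.0, 342.0]), (0.02, [298.0, 314.0])]
-0.026 0.0095 [(0, [360.0, 380.0]), (0.01, [361.0, 352.0]), (0.02, [363.0, 325.0])]
```

Request:
carry_out(steps=[[[0,0,-0.15],0,0.4],[[0,0,-0.1],0,0.4]])

```text
time: 8.15
position: [0.4523, -0.3374, 0.0028]
tool_rot: [0.99, 0.142, 0.012, -0.003]
ft_force: [-0.2, 0.5, -0.7]
grip_width: 0.052
```

Request:
carry_out(steps=[[[0,0,-0.15],0,0.4],[[0,0,-0.1],0,0.4],[[0,0,0],0,0.4]])

```text
time: 8.45
position: [0.4525, -0.3376, 0.0015]
tool_rot: [0.99, 0.142, 0.012, -0.003]
ft_force: [0.2, -0.3, 0.1]
grip_width: 0.0524
```

Request:
carry_out(steps=[[[0,0,-0.2],0,0.4],[[0,0,0],0,0.4]])

```text
time: 8.65
position: [0.4528, -0.3379, 0.0017]
tool_rot: [0.99, 0.143, 0.013, -0.002]
ft_force: [1.4, 0.6, -0.6]
grip_width: 0.0521
```

Contact came with the TCP at z ≈ 1.6 mm, so the tips are effectively ~2 mm ahead of the TCP. I'll now grip the nozzle with the tips at ~7 mm.

Request:
carry_out(steps=[[[-0.2,0.1,0.7],0,0.5],[[0,0,0],0,0.7],[[0,0,0],0,0.9],[[0,0,0],0,0.9],[[0,0,0],0,0.9],[[0,0,0],0,0.9]], squeeze=20)

```text
time: 9.25
position: [0.4505, -0.3367, 0.0086]
tool_rot: [0.99, 0.143, 0.012, -0.002]
ft_force: [-0.9, 0.5, 2.9]
grip_width: 0.0185
```

Request:
carry_out(steps=[[[0,0,0],0,1],[[0,0,0],0,1],[[0,0,1],0,1],[[0,0,2],0,1],[[0,0,2],0,1],[[0,0,2],0,1],[[0,0,0],0,1]])

```text
time: 9.95
position: [0.4497, -0.3358, 0.0813]
tool_rot: [0.99, 0.143, 0.012, -0.003]
ft_force: [0.1, 0.1, -0.7]
grip_width: 0.0188
```

Run:
```python
from h import *
c=cams.camera("wrist"); s=cams.camera("scene")
a=cv2.resize(c["pixels"][120:360,150:470,::-1],None,fx=1.25,fy=1.25); b=cv2.resize(s["pixels"][260:410,250:450,::-1],(400,300))
cv2.imwrite("pics/j6.png",np.hstack([a,b])); o=robot.get_obs(); print(o["position"],o["tool_rot"],o["grip_width"])
```

```text
[ 0.44849671 -0.33453422  0.07905819] [ 0.98972188  0.14251979  0.01049626 -0.00534228] 0.01869921647262573
```

View pics/j6.png

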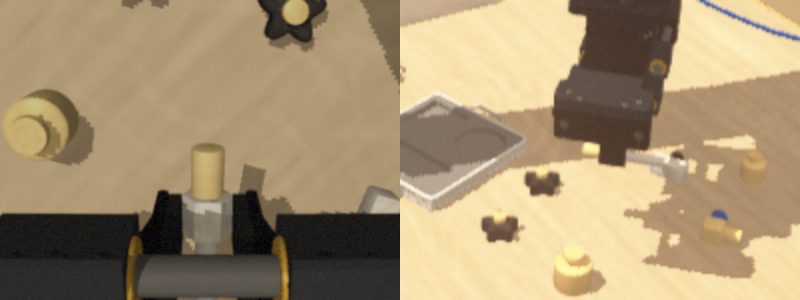

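The nozzle is held level, with its tan end at (207,150) in the left half. Next I carry it over the long pocket.

Request:
carry_out(steps=[[[-0.4,4.0,0],-7,1],[[-0.4,4.0,0],-7,1],[[-0.4,4.0,0],-7,1],[[-0.4,4.0,0],-6,1],[[-0.4,4.0,0],0,1],[[0,0,0],0,1],[[0,0,0],0,1]])

```text
time: 10.75
position: [0.4229, -0.1281, 0.0731]
tool_rot: [0.995, -0.104, 0.006, -0.003]
ft_force: [-0.6, -1.0, -0.3]
grip_width: 0.0186
```

Request:
carry_out(steps=[[[0.4,0.5,-1],1,1],[[0,0,-2],0,1],[[0,0,-1],0,1],[[0,0,0],0,1],[[0,0,0],0,1]])

```text
time: 11.25
position: [0.4297, -0.1268, 0.0288]
tool_rot: [0.995, -0.096, 0.007, -0.003]
ft_force: [0.3, -0.0, -0.7]
grip_width: 0.0185
```

Run:
```python
from h import *
c=cams.camera("wrist")
cv2.imwrite("pics/w7.png",cv2.resize(c["pixels"][60:420,80:560,::-1],None,fx=1.6,fy=1.6)); o=robot.get_obs(); print(o["position"],o["tool_rot"],o["grip_width"])
```

```text
[ 0.42978136 -0.12688496  0.02901527] [ 0.99532091 -0.09632318  0.00711537 -0.00273788] 0.018599549267462254
```

View pics/w7.png

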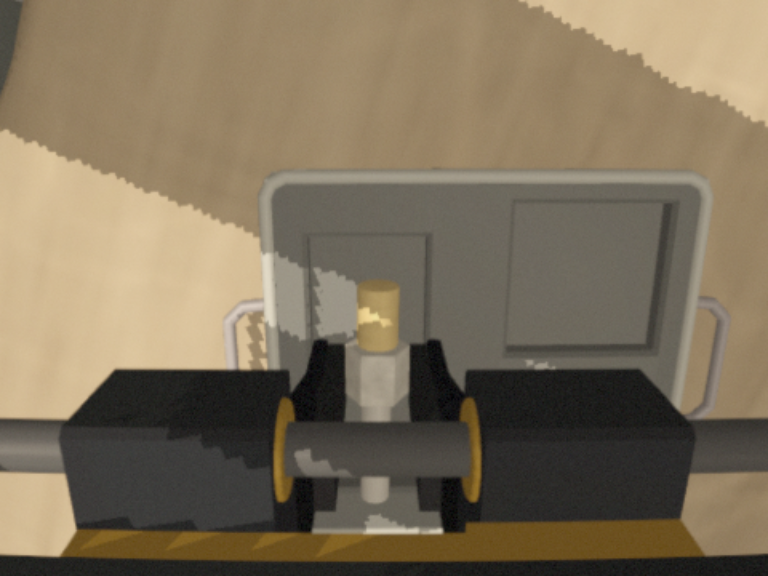

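The nozzle is parallel to the long pocket (crop columns 307–432, nozzle at 378), and its ends are at rows 283 and 500 inside 234–512. I'll shift it about 2 mm in −x and lower.

Request:
carry_out(steps=[[[-0.2,0.1,-0.6],0,1],[[0,0,-0.3],0,1],[[0,0,-0.2],0,1]])

```text
time: 11.6
position: [0.4285, -0.1268, 0.0184]
tool_rot: [0.995, -0.097, 0.009, -0.002]
ft_force: [0.8, -0.9, 0.1]
grip_width: 0.0185
```

Request:
carry_out(steps=[[[0,0,-0.1],0,1],[[0,0,0],0,0.6],[[0,0,0],0,0.5],[[0,0,0],0,0.5],[[0,0,1],0,0.5],[[0,0,3],0,0.5],[[0,0,3],0,0.5],[[0,0,0],0,0.5]])

```text
time: 12.4
position: [0.4282, -0.1265, 0.0909]
tool_rot: [0.995, -0.097, 0.008, -0.002]
ft_force: [0.6, -0.1, 0.2]
grip_width: 0.0436
```

Request:
carry_out(steps=[[[1.4,-4.0,0],0,0.5],[[1.4,-4.0,0],0,0.5],[[1.3,-4.0,-1],0,0.5],[[0,-0.5,-2],0,0.5],[[0,0,-1],0,0.5],[[0,0,0],0,0.5],[[0,0,0],0,0.5]])

```text
time: 13.1
position: [0.4685, -0.2538, 0.0517]
tool_rot: [0.995, -0.095, 0.009, -0.002]
ft_force: [0.0, 0.5, 0.3]
grip_width: 0.0436
```

Run:
```python
from h import *
c=cams.camera("wrist")
cv2.imwrite("pics/w8.png",cv2.resize(c["pixels"][0:420,60:580,::-1],None,fx=1.4,fy=1.4)); o=robot.get_obs(); print(o["position"],o["tool_rot"],o["grip_width"])
r=R.from_quat(o["tool_rot"]);p=o["position"]
q=pix(c,[p+r.apply([0,0,.002]),[.4697,-.2535,.02]]); print((q-[60,0])*1.4)
```

```text
[ 0.46842644 -0.25366823  0.05186707] [ 0.99543319 -0.09506299  0.00853282 -0.00172944] 0.043335840557792375
[[358.90448352 411.48336657]
 [360.44305487 376.70316903]]
```

View pics/w8.png

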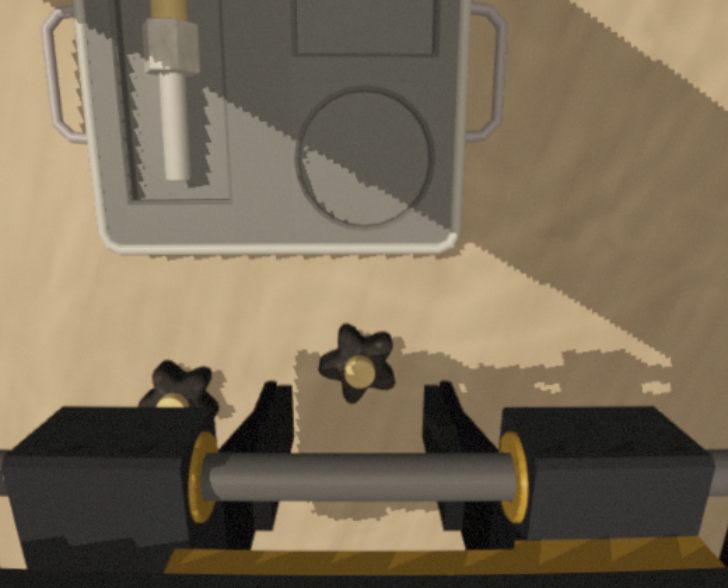

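The nozzle lies flat inside the long pocket. The hub is at (359.5,372), about 1.5 mm further −y than predicted, and the well centre is at (364,157).

Request:
carry_out(steps=[[[0.1,-0.15,-1.5],0,0.5],[[0,0,-1.0],0,0.5],[[0,0,-0.7],0,0.6],[[0,0,0],0,0.6]])

```text
time: 13.55
position: [0.4695, -0.253, 0.0184]
tool_rot: [0.996, -0.094, 0.009, -0.002]
ft_force: [0.5, -0.2, -0.3]
grip_width: 0.037
```

Run:
```python
from h import *
from rig import robot
o=robot.get_obs(); print(o["position"],o["tool_rot"],o["grip_width"])
# re-use last picture geometry: rebuild camera relative to tool pose
c=cams.camera("wrist"); r=R.from_quat(o["tool_rot"]); 
rel=r.inv()*R.from_quat(c["rotation"]); e=r.inv().apply(c["eye"]-o["position"]); print("eye in tool",e)
r0=R.from_quat([0.99543319,-0.09506299,0.00853282,-0.00172944]);p0=np.array([0.46842644,-0.25366823,0.05186707])
d=dict(c,eye=p0+r0.apply(e),rotation=(r0*rel).as_quat())
U=lambda p:np.float64(p)/1.4+[60,0]
print("well",world(d,U([(364,157)]),.015),"tray low corners",world(d,U([(98,255),(465,240)]),.016),"hubA",world(d,U([(359.5,372)]),.02),"nozzle thin end",world(d,U([(176,181)]),.016))
```

```text
[ 0.46951123 -0.25300155  0.0184371 ] [ 0.99557223 -0.0935823   0.00868518 -0.00168784] 0.03700772713999403
eye in tool [-0.00051087 -0.08069281 -0.16116955]
well [[ 0.48660548 -0.17267252  0.015     ]] tray low corners [[ 0.38201069 -0.18761766  0.016     ]
 [ 0.51801    -0.20895519  0.016     ]] hubA [[ 0.46968638 -0.25137605  0.02      ]] nozzle thin end [[ 0.41852208 -0.16759263  0.016     ]]
```

Request:
carry_out(steps=[[[0,0,-0.1],0,0.7],[[0,0,0],0,0.8],[[0,0,0],0,1],[[0,0,0],0,1],[[0,0,0],0,1],[[0,0,0],0,1]], squeeze=15)

```text
time: 14.2
position: [0.4703, -0.2536, 0.0186]
tool_rot: [0.996, -0.094, 0.01, -0.001]
ft_force: [0.1, 0.2, 0.5]
grip_width: 0.0095
```

Request:
carry_out(steps=[[[0,0,0],0,1],[[0,0,0],0,1]])

```text
time: 14.4
position: [0.4703, -0.2537, 0.0188]
tool_rot: [0.996, -0.094, 0.01, -0.001]
ft_force: [-0.0, -0.4, -0.1]
grip_width: 0.0096
```

Request:
carry_out(steps=[[[0,0,0.5],0,1],[[0,0,1],0,1],[[0,0,2],0,1],[[0,0,1],0,1],[[0,0,0],0,1]])

```text
time: 14.9
position: [0.4702, -0.2536, 0.0669]
tool_rot: [0.996, -0.094, 0.01, -0.001]
ft_force: [0.0, -0.1, -0.2]
grip_width: 0.01
```

Run:
```python
from h import *
c=cams.camera("wrist"); s=cams.camera("scene")
a=cv2.resize(c["pixels"][120:360,150:470,::-1],None,fx=1.25,fy=1.25); b=cv2.resize(s["pixels"][280:385,230:370,::-1],(400,300))
cv2.imwrite("pics/j9.png",np.hstack([a,b])); o=robot.get_obs(); print(o["position"],o["tool_rot"],o["grip_width"])
```

```text
[ 0.46965005 -0.25316533  0.06568022] [ 0.9955658  -0.09362481  0.00900024 -0.00145615] 0.009423253208773328
```

View pics/j9.png

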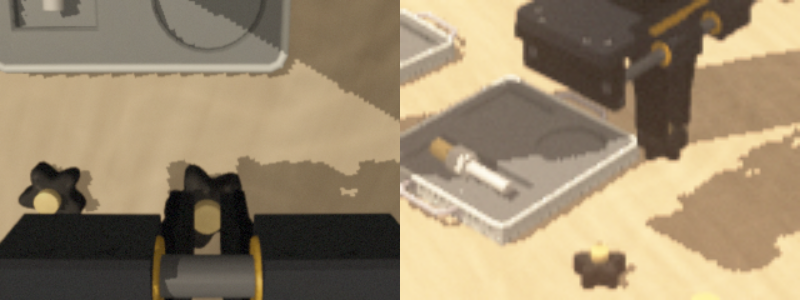

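The knob is held by its hub, hanging between the fingers in the left half, and the nozzle is flat in its pocket in the right half. Carrying the knob to the square pocket.

Request:
carry_out(steps=[[[0.7,3.5,0],0,1],[[0.7,3.5,0],0,1],[[0.7,3.5,0],0,1],[[0.6,3.0,0],0,1],[[0,0,0],0,1],[[0,0,0],0,1]])

```text
time: 15.6
position: [0.4957, -0.115, 0.0624]
tool_rot: [0.995, -0.095, 0.007, -0.002]
ft_force: [-0.1, 0.0, -1.2]
grip_width: 0.0093
```

Request:
carry_out(steps=[[[0.2,0,-1.5],0,1],[[0,0,-1.2],0,1],[[0,0,-0.5],0,1],[[0,0,-0.2],0,1],[[0,0,0],0,1]])

```text
time: 16.1
position: [0.4976, -0.1184, 0.0261]
tool_rot: [0.995, -0.098, 0.007, -0.002]
ft_force: [0.8, 2.3, 4.8]
grip_width: 0.0095
```

Request:
carry_out(steps=[[[0,0,0.05],0,0.7],[[0,0,0],0,0.7],[[0,0,0],0,0.6],[[0,0,1],0,0.6],[[0,0,3],0,0.5],[[0,0,3],0,0.5],[[0,0,0],0,0.5]])

```text
time: 16.8
position: [0.4975, -0.1192, 0.1009]
tool_rot: [0.995, -0.098, 0.008, -0.001]
ft_force: [-0.7, -0.0, 0.3]
grip_width: 0.0424
```

Request:
carry_out(steps=[[[-2.1,-3.6,0],0,0.5],[[-2.1,-3.6,0],0,0.5],[[-2.1,-3.6,0],0,0.5],[[-2.1,-3.6,0],0,0.5],[[-2.1,-3.6,0],0,0.5],[[-2.1,-3.6,0],0,0.5],[[0,0,0],0,0.5],[[0,0,0],0,0.5]])

```text
time: 17.6
position: [0.3675, -0.3421, 0.1029]
tool_rot: [0.995, -0.095, 0.011, 0.001]
ft_force: [0.7, 0.8, 0.3]
grip_width: 0.0435
```

Run:
```python
from h import *
c=cams.camera("wrist"); o=robot.get_obs(); print(o["position"],o["tool_rot"],pix(c,[[.367,-.341,.034],o["position"]]))
im=c["pixels"].astype(int); h=cv2.cvtColor(c["pixels"],cv2.COLOR_RGB2HSV)
m=((h[...,0]>14)&(h[...,0]<32)&(h[...,1]>115)&(h[...,2]>90)).astype(np.uint8); m[330:]=0
n,_,st,ce=cv2.connectedComponentsWithStats(m)
for i in range(1,n):
    if st[i,4]>60: print(st[i],ce[i].round(1),world(c,[ce[i]],.02).round(4))
```

```text
[ 0.36796187 -0.3423366   0.10304347] [ 0.99547401 -0.09436184  0.0111475   0.00175267] [[312.74007527 245.78841089]
 [317.62332472 296.32139738]]
[   0   91   66  211 7364] [ 25.5 182.2] [[ 0.1889 -0.2652  0.02  ]]
[289 209  46  52 855] [313.7 235.5] [[ 0.3684 -0.3387  0.02  ]]
[594 253  44  33 822] [617.9 270.2] [[ 0.5837 -0.4096  0.02  ]]
[416 310  20  20 233] [425.8 319.2] [[ 0.4367 -0.4182  0.02  ]]
```

Request:
carry_out(steps=[[[0,0.1,-2.5],0,0.5],[[0,0,-2.5],0,0.5],[[0,0,-1.5],0,0.5],[[0,0,-0.5],0,0.5],[[0,0,0],0,0.5]], squeeze=40)

```text
time: 18.15
position: [0.3711, -0.3355, 0.0317]
tool_rot: [0.996, -0.09, 0.011, 0.002]
ft_force: [-0.5, -0.3, 0.5]
grip_width: 0.0439
```

Request:
carry_out(steps=[[[-0.4,-0.5,-0.1],0,0.5],[[0,0,-0.1],0,0.5],[[0,0,0],0,0.8],[[0,0,0],0,1],[[0,0,0],0,1],[[0,0,0],0,1],[[0,0,0],0,1]], squeeze=40)

```text
time: 18.85
position: [0.3685, -0.3417, 0.0337]
tool_rot: [0.996, -0.089, 0.013, 0.004]
ft_force: [-5.7, 4.5, 65.3]
grip_width: 0.0114
```

Request:
carry_out(steps=[[[0,0,0],0,0.5],[[0,0,0.2],0,0.5],[[0,0,2],0,0.5],[[0,0,2],0,0.5],[[0,0,0],0,0.5]])

```text
time: 19.35
position: [0.3703, -0.3445, 0.0818]
tool_rot: [0.996, -0.089, 0.016, 0.008]
ft_force: [0.0, 0.3, -0.5]
grip_width: 0.0405
```

Run:
```python
from h import *
c=cams.camera("wrist"); s=cams.camera("scene"); o=robot.get_obs(); print(o["position"],o["tool_rot"],o["ft_force"],o["grip_width"])
a=cv2.resize(c["pixels"][140:320,200:440,::-1],(400,300)); b=cv2.resize(s["pixels"][340:430,280:400,::-1],(400,300))
cv2.imwrite("pics/j10.png",np.hstack([a,b])); print((pix(c,[[.367,-.341,.034]])-[200,140])/.6)
```

```text
[ 0.36951333 -0.34331095  0.07995765] [ 0.99588442 -0.08913871  0.01520059  0.00612052] [-0.20835336  0.27568711 -0.31791369] 0.042627732299869284
[[178.07632866 190.00696102]]
```

View pics/j10.png

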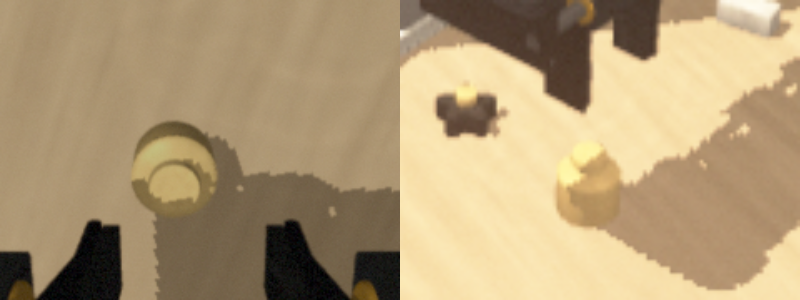

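The weight still stands upright at its place, with its knob centred at (174,184) against a predicted (178,190). Gripping its small knob slipped, so I'll grip the body instead. With the tips at z ≈ 10 mm they stay clear of the insert when placing.

Request:
carry_out(steps=[[[-0.3,0.1,-2],0,0.35],[[-0.1,0,-1.5],0,0.35],[[0,0,0],0,0.35]], squeeze=20)

```text
time: 19.75
position: [0.3649, -0.3415, 0.042]
tool_rot: [0.996, -0.089, 0.015, 0.005]
ft_force: [-0.7, 0.3, 0.7]
grip_width: 0.055
```

Request:
carry_out(steps=[[[0.15,0.1,-1.0],0,0.35],[[0,0,-0.8],0,0.35],[[0,0,-0.8],0,0.35],[[0,0,-0.4],0,0.35],[[0,0,0],0,0.35]])

```text
time: 20.25
position: [0.3663, -0.3399, 0.0084]
tool_rot: [0.996, -0.089, 0.014, 0.004]
ft_force: [-0.5, -1.2, 0.8]
grip_width: 0.0564
```

Now up 4 mm, then close.

Request:
carry_out(steps=[[[0,0,0.4],0,0.5],[[0,0,0],0,0.7],[[0,0,0],0,1],[[0,0,0],0,1],[[0,0,0],0,1]], squeeze=20)

```text
time: 20.75
position: [0.3668, -0.3405, 0.0139]
tool_rot: [0.996, -0.089, 0.015, 0.005]
ft_force: [0.3, -0.9, -1.1]
grip_width: 0.03
```

Request:
carry_out(steps=[[[0,0,0.5],0,1],[[0,0,1.5],0,1],[[0,0,3],0,1],[[0,0,2],0,1],[[0,0,0],0,1]])

```text
time: 21.25
position: [0.3657, -0.3391, 0.0857]
tool_rot: [0.996, -0.089, 0.013, 0.004]
ft_force: [-0.2, -0.1, -2.8]
grip_width: 0.03
```

The sensor reads −2.8 N, consistent with the 0.2 kg weight. Carrying it to the well.

Request:
carry_out(steps=[[[2.4,3.2,0],0,1],[[2.4,3.2,0],0,1],[[2.4,3.2,0],0,1],[[2.4,3.2,0],0,1],[[2.0,3.0,0],0,1],[[0,0,0],0,1],[[0,0,0],0,1]])

```text
time: 21.95
position: [0.4835, -0.1766, 0.0816]
tool_rot: [0.996, -0.092, 0.013, 0.004]
ft_force: [0.6, -0.0, -1.8]
grip_width: 0.0305
```

Request:
carry_out(steps=[[[0.3,0.3,-1.5],0,1],[[0,0,-1.5],0,1],[[0,0,-1],0,1],[[0,0,0],0,1]])

```text
time: 22.35
position: [0.4843, -0.1761, 0.0389]
tool_rot: [0.996, -0.093, 0.012, 0.004]
ft_force: [-0.5, 0.2, -2.3]
grip_width: 0.0299
```

Request:
carry_out(steps=[[[0.2,0.2,-0.7],0,1],[[0,0,-0.6],0,1],[[0,0,-0.3],0,1],[[0,0,0],0,1]])

```text
time: 22.75
position: [0.4862, -0.1759, 0.022]
tool_rot: [0.995, -0.095, 0.012, 0.004]
ft_force: [-0.3, -0.3, -2.0]
grip_width: 0.0301
```

Request:
carry_out(steps=[[[0,0,-0.1],0,1],[[0,0,-0.05],0,1]])

```text
time: 22.95
position: [0.4863, -0.176, 0.0217]
tool_rot: [0.995, -0.095, 0.012, 0.005]
ft_force: [-0.3, 0.6, 1.6]
grip_width: 0.0303
```

On the floor. Release and lift.

Request:
carry_out(steps=[[[0,0,0],0,0.55],[[0,0,0],0,0.5],[[0,0,0],0,0.5],[[0,0,1],0,0.5],[[0,0,2],0,0.5],[[0,0,3],0,0.5],[[0,0,2],0,0.5],[[0,0,0],0,0.5]])

```text
time: 23.75
position: [0.4873, -0.1763, 0.107]
tool_rot: [0.995, -0.095, 0.014, 0.005]
ft_force: [0.3, 0.2, 0.1]
grip_width: 0.0437
```

Request:
carry_out(steps=[[[0.1,-4,0],5,0.4],[[0.1,-4,0],5,0.4],[[0.1,-4,0],5,0.4],[[0.1,-4,0],0,0.4],[[0,-4,0],0,0.4],[[0,-4,0],0,0.4],[[0,0,0],0,0.4],[[0,0,0],0,0.4]])

```text
time: 24.55
position: [0.4879, -0.4225, 0.1041]
tool_rot: [0.999, 0.043, 0.013, 0.002]
ft_force: [0.3, 0.8, 0.3]
grip_width: 0.0524
```

Run:
```python
from h import *
from scipy.spatial import ConvexHull
c=cams.camera("wrist"); o=robot.get_obs(); print(o["position"],o["tool_rot"])
np.save("elb.npy",c["pixels"])
h=cv2.cvtColor(c["pixels"],cv2.COLOR_RGB2HSV)
t=((h[...,0]>12)&(h[...,0]<34)&(h[...,1]>120)&(h[...,2]>60)).astype(np.uint8); b=((h[...,0]>100)&(h[...,0]<130)&(h[...,1]>100)&(h[...,2]>40)).astype(np.uint8)
for n,m in(("tan",t),("blue",b)):
    m[335:]=0; k,_,st,ce=cv2.connectedComponentsWithStats(m)
    for i in range(1,k):
        if st[i,4]>40: print(n,st[i],ce[i].round(1),world(c,[ce[i]],.013).round(4))
q=lambda x,y:np.array([.492,-.427])+R.from_euler("z",.07).as_matrix()[:2,:2]@[x,y]
print("pred block,xarm end,yarm end",pix(c,[[*q(-.007,.008),.018],[*q(.016,.008),.013],[*q(-.007,-.017),.013]]).round(1))
```

```text
[ 0.48806845 -0.42283475  0.10423533] [0.99896225 0.04359253 0.01288425 0.00284638]
tan [294 214  23   5  82] [304.8 215.8] [[ 0.4814 -0.4083  0.013 ]]
tan [434 217  27  29 220] [443.4 227. ] [[ 0.5791 -0.4087  0.013 ]]
tan [176 309  23  26 341] [186.2 320.6] [[ 0.399  -0.4961  0.013 ]]
tan [433 308  23  27 358] [444.7 320.3] [[ 0.5943 -0.4821  0.013 ]]
blue [   0  195   34   57 1118] [ 11.3 223.9] [[ 0.2756 -0.43    0.013 ]]
blue [319 217  20  20 358] [328.4 226.2] [[ 0.4983 -0.4144  0.013 ]]
pred block,xarm end,yarm end [[308.  233.9]
 [341.  232. ]
 [307.6 265.2]]
```

Request:
carry_out(steps=[[[0.3,0.5,-2.5],0,0.4],[[0,0,-2.5],0,0.4],[[0,0,-1.5],0,0.4],[[0,0,0],0,0.4],[[0,0,0],0,0.4]])

```text
time: 25.1
position: [0.4913, -0.411, 0.0374]
tool_rot: [0.999, 0.046, 0.012, 0.001]
ft_force: [0.7, 0.9, -0.2]
grip_width: 0.0524
```

Request:
carry_out(steps=[[[0,-0.6,-0.5],0,0.4],[[0,0,-0.8],0,0.4],[[0,0,-0.8],0,0.4],[[0,0,-0.4],0,0.4],[[0,0,0],0,0.4]])

```text
time: 25.6
position: [0.4928, -0.4187, 0.0134]
tool_rot: [0.999, 0.046, 0.014, 0.003]
ft_force: [0.6, -0.2, -0.4]
grip_width: 0.052
```

Request:
carry_out(steps=[[[-0.1,0.1,-0.25],0,0.5],[[0,0,0],0,0.6],[[0,0,0],0,0.8],[[0,0,0],0,0.8],[[0,0,0],0,0.8]], squeeze=20)

```text
time: 26.1
position: [0.4917, -0.4178, 0.0109]
tool_rot: [0.999, 0.046, 0.014, 0.003]
ft_force: [0.9, 0.1, -0.2]
grip_width: 0.0314
```

Request:
carry_out(steps=[[[0,0,0],0,1],[[0,0,0.5],0,1],[[0,0,1.5],0,1],[[0,0,3],0,1],[[0,0,2],0,1],[[0,0,0],0,1]])

```text
time: 26.7
position: [0.4917, -0.4177, 0.086]
tool_rot: [0.999, 0.046, 0.014, 0.004]
ft_force: [-0.0, -0.5, 0.3]
grip_width: 0.0313
```

Run:
```python
from h import *
c=cams.camera("wrist"); s=cams.camera("scene"); o=robot.get_obs(); p=o["position"];r=R.from_quat(o["tool_rot"]); print(p,o["tool_rot"],o["grip_width"])
for n,cc in(("w",c),("s",s)):
    h=cv2.cvtColor(cc["pixels"],cv2.COLOR_RGB2HSV); b=((h[...,0]>100)&(h[...,0]<130)&(h[...,1]>100)&(h[...,2]>40)).astype(np.uint8)
    k,_,st,ce=cv2.connectedComponentsWithStats(b)
    print(n,[(st[i].tolist(),ce[i].round(1).tolist()) for i in range(1,k) if 30<st[i,4]<1500])
print("pred xarm end/mid in w,s",pix(c,[p+r.apply([.016,0,0]),p+r.apply([.009,0,-.005])]).round(1).tolist(),pix(s,[p+r.apply([.009,0,-.005])]).round(1).tolist())
```

```text
[ 0.49059888 -0.41639233  0.08329031] [0.99884752 0.04630863 0.01249108 0.00176538] 0.03104493759386326
w [([0, 226, 10, 20, 111], [3.0, 234.9]), ([321, 279, 30, 29, 825], [335.2, 292.8])]
s [([387, 17, 40, 6, 155], [403.5, 20.0]), ([218, 120, 5, 18, 53], [219.8, 130.2]), ([227, 126, 8, 19, 94], [231.2, 134.2]), ([377, 173, 8, 11, 64], [380.8, 177.8]), ([375, 184, 27, 28, 248], [390.9, 200.0]), ([449, 279, 19, 6, 31], [458.5, 281.2]), ([550, 341, 26, 16, 120], [563.6, 350.5]), ([495, 431, 78, 49, 587], [532.2, 456.9]), ([342, 445, 30, 20, 359], [356.6, 454.0])]
pred xarm end/mid in w,s [[347.5, 290.9], [333.2, 295.8]] [[412.2, 331.8]]
```

The blue arm is at wrist (335,293) against a predicted (333,296), so the elbow is held as planned. Carrying it to the hose tray.

Request:
carry_out(steps=[[[-0.1,4.2,0.3],-5,1],[[-0.1,4.2,0],-5,1],[[-0.1,4.2,0],-5,1],[[-0.1,4.2,0],-5,1],[[-0.1,4.2,0],0,1],[[-0.1,4.2,0],0,1],[[-0.1,4.2,0],0,1],[[-0.1,4.2,0],0,1],[[-0.1,4.2,0],0,1],[[0,0,0],0,1]])

```text
time: 27.8
position: [0.472, -0.0259, 0.0779]
tool_rot: [0.99, -0.139, 0.004, 0.003]
ft_force: [-0.2, 0.4, -0.7]
grip_width: 0.0313
```

Request:
carry_out(steps=[[[0.3,3.0,0],1.4,1],[[0.2,2.6,0],0,1],[[0,0,0],0,1],[[0,0,0],0,1]])

```text
time: 28.2
position: [0.4764, 0.0311, 0.0753]
tool_rot: [0.992, -0.125, 0.003, 0.004]
ft_force: [-0.7, -0.4, -0.6]
grip_width: 0.0315
```

Run:
```python
from h import *
c=cams.camera("wrist"); o=robot.get_obs(); print(o["position"],o["tool_rot"])
cv2.imwrite("pics/w11.png",c["pixels"][:,:,::-1]); s=cams.camera("top"); cv2.imwrite("pics/t11.png",s["pixels"][:,:,::-1])
# numeric: rim corners visible? predicted +y corners of hose tray vs bright rim edge
def q(x,y,z,t=(.5035,.0203),a=-.255): 
    m=R.from_euler("z",a).apply([x,y,0]); return [t[0]+m[0],t[1]+m[1],z]
print(pix(c,[q(-.063,.033,.016),q(0,.033,.016),q(.063,.033,.016),q(.063,0,.016),q(-.063,0,.016)]).round(1).tolist())
g=cv2.GaussianBlur(cv2.cvtColor(c["pixels"],cv2.COLOR_RGB2GRAY),(3,3),0)
for x in(-.03,0.,.03):
    P=pix(c,[q(x,y,.016) for y in np.arange(.045,.014,-.001)]); print(x,[int(g[int(round(v)),int(round(u))]) for u,v in P])
for y in(.02,):
    for sgn in(1,-1):
        P=pix(c,[q(sgn*x,y,.016) for x in np.arange(.075,.044,-.001)]); print("x",sgn,[int(g[int(round(v)),int(round(u))]) for u,v in P])
```

```text
[0.47631907 0.03091032 0.07531039] [ 0.99210763 -0.12531482  0.00242589  0.00357163]
[[258.6, 205.4], [364.6, 205.6], [468.7, 206.0], [462.3, 257.3], [260.8, 257.3]]
-0.03 [182, 183, 184, 185, 185, 185, 185, 185, 165, 161, 181, 202, 198, 162, 139, 139, 139, 133, 122, 122, 132, 139, 138, 138, 139, 139, 138, 137, 131, 98, 92]
0.0 [188, 188, 189, 188, 188, 188, 189, 189, 172, 157, 172, 200, 195, 179, 146, 140, 140, 141, 141, 141, 142, 141, 140, 141, 141, 140, 140, 140, 141, 141, 141]
0.03 [188, 189, 189, 190, 189, 189, 190, 190, 188, 162, 163, 195, 199, 187, 148, 141, 141, 142, 141, 127, 113, 131, 142, 142, 142, 142, 142, 142, 141, 142, 143]
x 1 [170, 165, 173, 180, 177, 163, 163, 174, 177, 173, 143, 151, 194, 203, 193, 154, 143, 142, 142, 141, 135, 130, 114, 97, 102, 140, 142, 143, 142, 142, 143]
x -1 [117, 122, 124, 123, 125, 122, 125, 125, 126, 126, 127, 133, 139, 143, 125, 117, 114, 101, 97, 114, 106, 94, 82, 105, 112, 101, 113, 115, 129, 137, 137]
```

Request:
carry_out(steps=[[[0,0.45,-1.5],0,1],[[0,0,-1.5],0,1],[[0,0,-1.0],0,1],[[0,0,0],0,1]])

```text
time: 28.7
position: [0.478, 0.0301, 0.0343]
tool_rot: [0.992, -0.129, 0.004, 0.004]
ft_force: [-0.6, 0.4, -0.8]
grip_width: 0.0313
```

Request:
carry_out(steps=[[[-0.1,0.6,0],0,1],[[0,0,-0.5],0,1],[[0,0,-0.5],0,1],[[0,0,-0.3],0,1],[[0,0,0],0,1]])

```text
time: 29.2
position: [0.4779, 0.0354, 0.0214]
tool_rot: [0.991, -0.13, 0.005, 0.004]
ft_force: [0.1, -0.2, 0.4]
grip_width: 0.0314
```

Request:
carry_out(steps=[[[-0.1,0,-0.15],0,1],[[0,0,-0.1],0,1]])

```text
time: 29.4
position: [0.477, 0.0355, 0.0189]
tool_rot: [0.992, -0.13, 0.005, 0.004]
ft_force: [0.8, -0.1, 0.1]
grip_width: 0.0312
```

Request:
carry_out(steps=[[[0,0,-0.05],0,1],[[0,0,0],0,0.55],[[0,0,0],0,0.5],[[0,0,0],0,0.5],[[0,0,1],0,0.5],[[0,0,3],0,0.5],[[0,0,3],0,0.5],[[0,0,1],0,0.5],[[0,0,0],0,0.5]])

```text
time: 30.3
position: [0.4765, 0.0355, 0.1025]
tool_rot: [0.992, -0.13, 0.005, 0.004]
ft_force: [0.1, -0.1, -0.1]
grip_width: 0.0434
```

Request:
carry_out(steps=[[[-1.2,-4.1,0],0,0.5],[[-1.2,-4.1,0],0,0.5],[[-1.2,-4.1,0],0,0.5],[[-1.2,-4.1,0],0,0.5],[[-1.2,-4.1,0],0,0.5],[[-1.2,-4.1,0],0,0.5],[[-1.0,-3.9,-1],0,0.5],[[0,0,-1],0,0.5],[[0,0,0],0,0.5],[[0,0,0],0,0.5]])

```text
time: 31.3
position: [0.389, -0.2571, 0.0755]
tool_rot: [0.992, -0.128, 0.004, 0.002]
ft_force: [0.8, -0.1, -0.6]
grip_width: 0.0433
```

Run:
```python
from h import *
c=cams.camera("wrist"); o=robot.get_obs(); print(o["position"],o["tool_rot"])
h=cv2.cvtColor(c["pixels"],cv2.COLOR_RGB2HSV)
t=((h[...,0]>12)&(h[...,0]<34)&(h[...,1]>110)&(h[...,2]>60)).astype(np.uint8); t[330:]=0
k,_,st,ce=cv2.connectedComponentsWithStats(t)
for i in range(1,k):
    if st[i,4]>60: print(st[i],ce[i].round(1),world(c,[ce[i]],.02).round(4))
print(pix(c,[[.3923,-.254,.02]]))
```

```text
[ 0.3887758  -0.25641462  0.07557408] [ 0.99184414 -0.12739978  0.0034041   0.00170509]
[ 417   40   71   66 3635] [452.5  73.4] [[ 0.4867 -0.1758  0.02  ]]
[   0  155   70  167 8827] [ 34.4 230.2] [[ 0.2262 -0.198   0.02  ]]
[308 235  21  23 214] [318.6 247.5] [[ 0.3918 -0.2533  0.02  ]]
[196 309  20  21 263] [205.2 318.8] [[ 0.3088 -0.2818  0.02  ]]
[416 308  20  22 282] [425.7 318.8] [[ 0.4466 -0.3188  0.02  ]]
[[319.62013357 248.33170087]]
```

Request:
carry_out(steps=[[[0.3,0.1,-2],0,0.5],[[0,0,-1.5],0,0.5],[[0,0,0],0,0.55],[[0,0,0],0,0.55]])

```text
time: 31.75
position: [0.3933, -0.2497, 0.041]
tool_rot: [0.992, -0.123, 0.003, 0.001]
ft_force: [0.5, 0.1, -0.4]
grip_width: 0.0398
```

Request:
carry_out(steps=[[[-0.1,-0.4,-0.8],0,0.55],[[0,0,-0.8],0,0.55],[[0,0,-0.5],0,0.6],[[0,0,-0.2],0,0.6],[[0,0,0],0,0.6]])

```text
time: 32.25
position: [0.3934, -0.2536, 0.018]
tool_rot: [0.993, -0.122, 0.004, 0.002]
ft_force: [0.7, 0.2, -0.3]
grip_width: 0.0352
```

Request:
carry_out(steps=[[[-0.1,0,-0.05],0,0.7],[[0,0,0],0,0.8],[[0,0,0],0,1],[[0,0,0],0,1],[[0,0,0],0,1],[[0,0,0],0,1]], squeeze=15)

```text
time: 32.85
position: [0.3923, -0.2541, 0.0179]
tool_rot: [0.992, -0.122, 0.005, 0.003]
ft_force: [0.0, 0.2, 0.1]
grip_width: 0.01
```

Request:
carry_out(steps=[[[0,0,0.5],0,1],[[0,0,2],0,1],[[0,0,3],0,1],[[0,0,3],0,1],[[2.0,4.0,0],0,1],[[2.0,4.0,0],0,1],[[2.0,4.0,0],0,1],[[2.0,4.0,0],0,1],[[2.0,4.0,0],0,1],[[0,0,0],0,1]])

```text
time: 33.85
position: [0.4969, -0.0502, 0.1104]
tool_rot: [0.992, -0.126, 0.01, 0.004]
ft_force: [0.6, -0.4, 0.8]
grip_width: 0.0096
```

Request:
carry_out(steps=[[[1.9,3.0,-1],0,1],[[1.6,3.2,-1],0,1],[[0,0,-1],0,1],[[0,0,0],0,1],[[0,0,0],0,1]])

```text
time: 34.35
position: [0.5321, 0.0122, 0.0807]
tool_rot: [0.992, -0.125, 0.01, 0.005]
ft_force: [-0.1, -0.0, 0.2]
grip_width: 0.0099
```

Run:
```python
from h import *
c=cams.camera("wrist"); s=cams.camera("scene"); o=robot.get_obs(); print(o["position"],o["tool_rot"],o["grip_width"])
p=o["position"]; r=R.from_quat(o["tool_rot"]); q=pix(c,[p+r.apply([0,0,.002])])[0]; print(q)
im=c["pixels"]; u,v=q.round().astype(int); print(im[v-30:v+11:5,u].tolist())
```

```text
[0.53194099 0.01193211 0.08092779] [ 0.99203475 -0.12547781  0.00989016  0.00495513] 0.00989046935728102
[316.66647112 294.89599028]
[[22, 14, 18], [22, 22, 14], [31, 29, 24], [47, 41, 26], [112, 94, 59], [151, 127, 82], [148, 126, 81], [144, 121, 75], [144, 120, 75]]
```

Request:
carry_out(steps=[[[0,0.15,-2],0,1],[[0,0.1,-1.5],0,1],[[0,0,-0.5],0,1],[[0,0,0],0,1]])

```text
time: 34.85
position: [0.5323, 0.0098, 0.0424]
tool_rot: [0.992, -0.129, 0.012, 0.005]
ft_force: [0.5, 0.2, 0.2]
grip_width: 0.0096
```

Request:
carry_out(steps=[[[0,0.3,-0.6],0,1],[[0,0,-0.6],0,1],[[0,0,-0.3],0,1],[[0,0,-0.2],0,1]])

```text
time: 35.25
position: [0.5335, 0.0118, 0.0262]
tool_rot: [0.991, -0.129, 0.014, 0.005]
ft_force: [-0.1, -0.6, -0.1]
grip_width: 0.0098
```

Request:
carry_out(steps=[[[0,0,-0.06],0,1],[[0,0,0],0,0.75],[[0,0,0],0,0.7],[[0,0,0],0,0.65],[[0,0,1],0,0.65],[[0,0,3],0,0.6],[[0,0,4],0,0.5],[[-1,-2,3],0,0.5],[[-2,-4,2],0,0.5]])

```text
time: 36.15
position: [0.5029, -0.0458, 0.1596]
tool_rot: [0.992, -0.126, 0.012, 0.005]
ft_force: [0.5, -0.6, 0.0]
grip_width: 0.0428
```

Request:
carry_out(steps=[[[-2.5,-2,3],3,0.5],[[-2.5,-2,3],3,0.5],[[-2.5,-2,1],3,0.5],[[0,-2,0],3,0],[[0,0,0],0,0],[[0,0,0],0,0]])

```text
time: 36.75
position: [0.4245, -0.1318, 0.2406]
tool_rot: [1.0, -0.02, 0.019, 0.008]
ft_force: [0.6, 0.0, 0.5]
grip_width: 0.0601
```

Run:
```python
from h import *
c=cams.camera("wrist"); s=cams.camera("scene")
a=cv2.resize(c["pixels"][0:330,200:520,::-1],(400,412)); b=cv2.resize(s["pixels"][250:400,170:320,::-1],(400,400)); b2=np.zeros((412,400,3),np.uint8); b2[:400]=b
t=cv2.resize(s["pixels"][320:420,290:450,::-1],(300,187)); z=np.zeros((187,800,3),np.uint8); z[:,:300]=t
w=cv2.resize(c["pixels"][240:480,:,::-1],(499,187)); z[:,301:]=w
cv2.imwrite("pics/fin.png",np.vstack([np.hstack([a,b2]),z])); print(robot.get_obs()["position"])
```

```text
[ 0.42500442 -0.13146785  0.24022587]
```

View pics/fin.png

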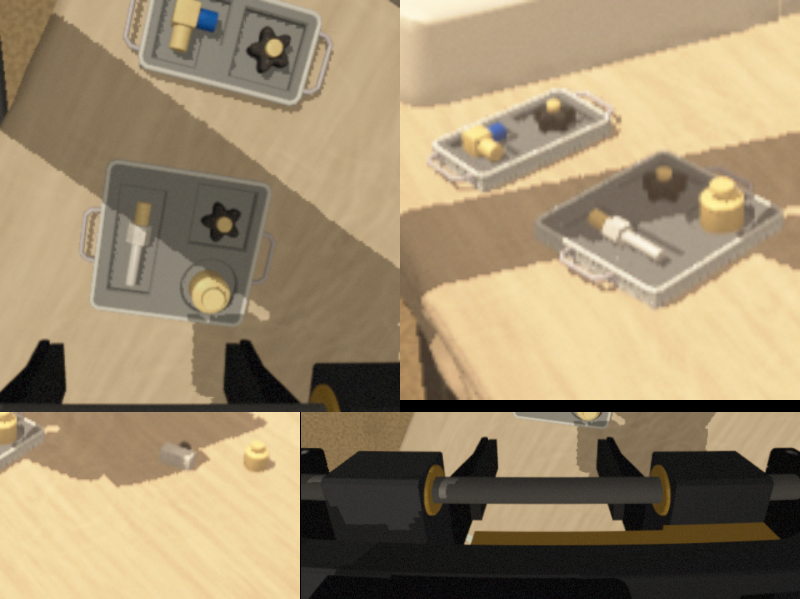

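The final view shows the nozzle in the long pocket, a knob in each square pocket, the weight upright in the well and the elbow in the L pocket. The tee and small weight look untouched and the robot is clear, so I'm handing in.

```bash
python3 -c "
from rig import robot
print(robot.hand_in())"
```

```text
the job is handed in; nothing more can be done
None
```

Both kits are made up and I handed the job in at about 37 s. I placed the nozzle, a star knob and the large weight in the three-pocket tray, then the elbow and the other knob in the two-pocket tray.

**Last checks:** The final wrist and scene pictures show every part inside its pocket and right side up, with the robot clear. I made no separate height measurement at the end:
- **Large weight and first knob:** I felt each of them touch the pocket floor.
- **Elbow and second knob:** I set these down at the computed floor height with no clear contact force.
- **Nozzle:** I released it roughly 1 mm above the floor.

The tee and small weight look undisturbed in the picture, but I did not measure them.

**What disagreed or went wrong:**
- **Fingertip length:** Contact with the bench came with the TCP (tool point) about 1.6 mm up, so the tips are about 2 mm ahead of it, not the 22 mm that `robot.tip_extent` gives. My first grasp closed above the nozzle without touching it.
- **Weight grasp:** My first grip on the weight's top knob slipped and the wrist force read 65 N. That is under the 120 N wrist limit, and I took it as finger contact, not the gripper's body. The weight stayed upright and I took it by its body instead.
- **Camera mismatch:** The wrist and top cameras differed by 2–6 mm in y, mostly 2–4 mm, so I used the average.

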